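Pack up the driver case: fold the panel down, shut the lid

ROBOT

A 7-joint arm with a two-finger parallel gripper is mounted at the origin on the work surface. World frame = base frame: x ahead of the robot, y to its left, z up, the work surface at z = 0. Lengths are in m, angles in rad, forces in N, time in s.
With the tool pointing down it reaches from about 0.375 to 0.925 m from the base axis. Payload 3.1 kg.
Tool frame: the origin (TCP) lies between the finger pads; the fingertips stand 19 mm ahead of it and the grasp point (between the pads) is the TCP; z points along the fingers, y is the direction in which the jaws open and shut (so a half turn about z gives the same grasp; the last joint's range is limited). The gripper opens to 85 mm and grips with 20 to 120 N. Pads are 22 mm wide; open, the fingers measure 114 mm over their backs; the gripper's body (76 mm by 85 mm) begins 54 mm behind the grasp point. The pads swing forward as they close: fully open they stand 13 mm farther back than shut.
Start: joints at [-1.305, 0.383, 0.044, 1.598, -0.018, 1.161, -0.05], TCP at [0.231, 0.607, 0.226] pointing down, gripper open.
Joint ranges: [-2.61, 2.61], [-0.41, 2.15], [-1.48, 1.57], [0, 2.5], [-1.57, 4.71], [0.05, 1.97], [-2.85, 2.85]. Speed limits (rad/s): [2.79, 2.79, 3.14, 3.14, 3.14, 3.14, 3.14].

INTERFACE

Orientations are given as a unit quaternion [x, y, z, w].
In Python, from bench import move_ptp, movel, move_j, move_gripper, pause, inverse_kinematics, read_camera, camera_params, MotionError, sign_off, look_for, tip_of, read_time_s, read_qpos, read_joint_vel, read_effort, read_eef_pos, read_tcp_rot, read_ft_force, read_ft_torque, read_finger_gap gives the robot as it stands. Calls block until the motion is done:
- move_ptp(position, orientation): joint-space move of the TCP to a pose.
- movel(position, orientation=None, speed=0.15): straight line of the TCP; orientation=None keeps the orientation; speed is the mean speed in m/s.
- move_j(angles): joint-space move.
- move_gripper(opening, effort=None): finger opening in m; effort is the grip in N (None keeps the last); returns when the fingers have stopped.
- pause(seconds).
- inverse_kinematics(position, orientation): joint angles nearest the present ones, or None.
- read_camera(name): name is "scene" or "top" or "wrist"; returns the picture (400x640x3 uint8, red, green, blue); there is no depth.
- camera_params(name): a dict with "K" (3x3 intrinsics, pixels), "dist_coeffs" ([k1, k2, p1, p2, k3] as OpenCV has them; the pictures are not rectified), "camera_from_world" (4x4, takes a point from world to camera coordinates). Camera axes: x right, y down, z forward; pixel columns grow to the right and rows downward; lengths in m; the calibration is good to about 2 mm. A picture is of the moment at which its call begins: read the wrist's pose just before it. camera_params takes no time and is no camera call; for the wrist camera it gives the pose at the moment of the call.
A pose or a line that the arm cannot do raises MotionError and nothing moves.
- sign_off(): hands the job in, once; it reports no verdict.
Trained networks look in the newest picture that a camera, given by its name, has taken for a name from the list of things; names that differ only in an ending like _2 or _b are one class to them, and where a whole thing is asked for, a point or a joint stands for the part that bears it (a point fixed in the world has none). Each returns a list of dicts, best first, with "confidence" (0 to 1); they miss things now and then, are a little off and sometimes report something else, mostly with a low value. They report only what shows in the picture. A call takes as long as a camera call.
- look_for(camera, name): "at" ([column, row] in pixels, amid what is visible of it).
- tip_of(camera, name): "at" ([column, row] in pixels: a listed point, or the origin of a listed thing).
Readings, each from a call of its own:
- read_time_s(): time.
- read_qpos(): joint angles.
- read_joint_vel(): joint speeds.
- read_effort(): joint torques, N m.
- read_eef_pos(): TCP position.
- read_tcp_rot(): TCP orientation.
- read_ft_force(): force on the tool from outside, world axes, zero at the start.
- read_ft_torque(): the same for the moment, N m.
- read_finger_gap(): finger opening in m.
Only numpy, scipy, OpenCV 4.12 (cv2) and the standard library are available. Lean on these libraries where they do the work, as an engineer would, in place of code of your own. Each camera call takes 0.05 s, during which the arm holds its last target.

TASK

Pack up the blue screwdriver case on the bench: push the upright panel of small drivers down flat into the case first, then push the open lid over and shut it fully, easing it down rather than slamming it. Leave the case standing where it is, do not lift or drag it, and leave the screwdriver, battery, spray can and parts dish undisturbed.

Things in the scene. Friction and masses are not known exactly. Their poses are not given: they have to be found in the camera images.
- case: the blue tool case, loose on the bench, about 2.2 kg. Base: a tray 180 (x) by 240 (y) by 34 mm high, 3 mm walls; origin: centre of its underside. +x points to the rear (lid hinge side, roughly to the robot's left), -x to the front (carrying handle, 34 mm out, and latches), z up. A fixed radio, 95 mm high, stands well to the robot's right: only an obstacle
- lid (a joint): opening angle of the lid, rad: 0 = shut, grows as it swings up and back about the rear hinge; 1.8 to 2.05 at the start (leaning back past upright), stop at 2.10. A stiff friction hinge: the lid stays where it is left; pushing near its free edge takes 2 to 5 N
- panel (a joint): angle of the flip-up driver panel in the case, rad: 0 = folded flat, grows as its free edge swings up and forward about its hinge at the case's front; 1.3 to 1.5 at the start (nearly upright), stop at 1.55. A friction hinge: it stays where it is left; pushing at its pad takes 2 to 4 N. While it stands, the lid cannot close: it meets the panel at 0.5 to 0.8 rad
- lid_hinge (a point): middle of the lid's hinge line, 89 mm behind the case's centre, 34.5 mm above the bench; the point turns with the lid: y along the hinge (as the case's y), -x from the hinge to the lid's free edge, z out of its outer face. The lid is a shell 180 mm long (-x), 240 mm wide, 22 mm deep: outer face at z = 22 mm, rim at z = 0
- lid_edge (a point): middle of the lid's free edge on its outer face (180 mm from the hinge line along -x, z = 22 mm); axes as for lid_hinge
- panel_hinge (a point): middle of the panel's hinge line, 77 mm in front of the case's centre, 21.5 mm above the bench; turns with the panel: +x from the hinge along the panel, z out of the face with the drivers (to the case's front when it stands, up when folded). A black plate 206 mm wide (y), 5 mm thick, reaching to x = 144 mm, three small drivers clipped firmly on either side
- panel_pad (a point): centre of the face of the yellow push pad at the middle of the panel's free end (124 mm from the hinge along x, 14.5 mm out along z); the pad is 36 mm by 52 mm (x, y) and stands 12 mm proud of the plate; axes as for panel_hinge
- screwdriver: loose red-handled screwdriver, 190 mm long, lying on the bench in front of the case; origin at the middle of its length on its underside, x along it. Leave alone
- battery: loose black and copper D cell, 33 mm diameter, 61 mm tall, standing near a front corner of the case; origin: centre of its underside. Leave alone
- spraycan: loose red and white spray can, 52 mm diameter, 159 mm tall, standing beside the end of the case away from the robot; origin: centre of its underside. Leave alone
- dish: loose steel parts dish, 84 mm diameter, 26 mm tall, on the bench behind the case, below the leaning lid; origin: centre of its underside. Leave alone

How it is judged:
By the outcome, as a careful person would: the job done as asked, in the order asked, and still so for the second after the job is handed in, with the robot touching nothing.
It also fails if it takes over 59 s, if anything falls off the work surface, if the arm or the gripper's body presses on something with over 40 N, if the wrist force passes 120 N, or if a joint passes its speed limit or range.

## Working session

There is one attempt and no reset: what is moved stays moved. The work goes in short steps, each a Python script; the robot and the scene stay as the last script left them, time stands still between calls to the robot, and variables do not carry over. Pictures are saved under pics/ and viewed, and the job is handed in when it is done.

```bash
ls; mkdir -p pics
python3 - <<'E'
from bench import *
import cv2
for c in ["scene","top","wrist"]:
    im=read_camera(c); cv2.imwrite(f"pics/{c}0.png",im[:,:,::-1])
    for n in ["case","lid","lid_hinge","lid_edge","panel_hinge","panel_pad","screwdriver","battery","spraycan","dish"]:
        t=tip_of(c,n)[:2]; print(c,n,[([round(v) for v in d['at']],round(d['confidence'],2)) for d in t])
    p=camera_params(c); print(p['camera_from_world'].round(3).tolist() if hasattr(p['camera_from_world'],'round') else p)
print(read_time_s(),read_tcp_rot())
E
```

```text
pics
scene case [([367, 203], 0.96)]Traceback (most recent call last):
  File "<stdin>", line 6, in <module>
ValueError: it knows: battery, case, dish, lid_edge, lid_hinge, panel_hinge, panel_pad, screwdriver, spraycan
```

Run:
```python
from bench import *
import cv2,numpy as np
for c in ["scene","top","wrist"]:
    im=read_camera(c); cv2.imwrite(f"pics/{c}0.png",im[:,:,::-1])
    if c!="wrist":
      for n in ["case","lid_hinge","lid_edge","panel_hinge","panel_pad","screwdriver","battery","spraycan","dish"]:
        t=tip_of(c,n)[:2]; print(c,n,[([round(float(v),1) for v in d['at']],round(d['confidence'],2)) for d in t])
    p=camera_params(c); print(np.round(p['camera_from_world'],3).tolist(),p['dist_coeffs'])
print(read_time_s(),read_tcp_rot())
```

```text
scene case [([364.9, 201.1], 0.72)]
scene lid_hinge [([405.5, 218.1], 0.82)]
scene lid_edge [([453.6, 179.4], 0.76), ([313.0, 151.8], 0.32)]
scene panel_hinge [([334.0, 178.6], 0.71)]
scene panel_pad [([343.0, 133.1], 0.63)]
scene screwdriver [([313.7, 154.1], 0.73)]
scene battery [([263.3, 205.9], 0.69)]
scene spraycan [([295.9, 251.1], 0.65)]
scene dish [([435.2, 283.0], 0.92)]
[[-0.877, 0.481, -0.008, 0.54], [0.377, 0.678, -0.631, -0.198], [-0.298, -0.557, -0.775, 1.096], [0.0, 0.0, 0.0, 1.0]] [-0.08104616  0.          0.          0.          0.        ]
top case [([318.4, 241.8], 0.83)]
top lid_hinge [([278.2, 255.1], 0.57)]
top lid_edge [([228.4, 267.0], 0.64)]
top panel_hinge [([349.4, 234.6], 0.84), ([349.0, 230.0], 0.39)]
top panel_pad [([348.1, 230.4], 0.79)]
top screwdriver [([398.8, 233.4], 0.59)]
top battery [([358.3, 154.1], 0.66)]
top spraycan [([302.7, 164.9], 0.95)]
top dish [([218.7, 247.2], 0.65)]
[[0.02, -1.0, 0.009, 0.014], [-0.992, -0.021, -0.122, 0.624], [0.122, -0.006, -0.992, 0.925], [0.0, 0.0, 0.0, 1.0]] [-0.06337303  0.          0.          0.          0.        ]
[[0.355, 0.935, 0.001, -0.65], [0.894, -0.34, 0.291, -0.039], [0.272, -0.103, -0.957, 0.379], [0.0, 0.0, 0.0, 1.0]] [-0.06538054  0.          0.          0.          0.        ]
1.15 [ 1.80878995e-01  9.83505358e-01  2.02325802e-06 -1.24544528e-05]
```

View pics/scene0.png

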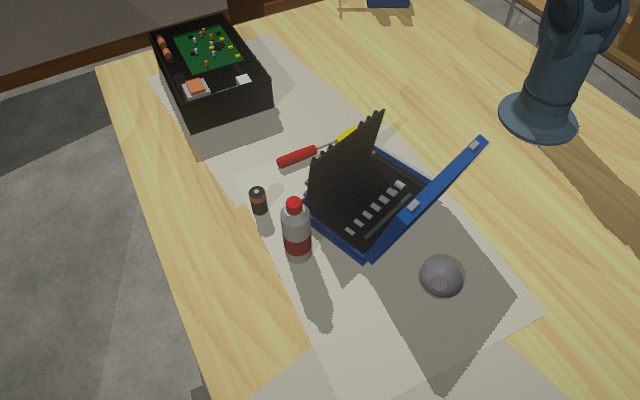

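View pics/top0.png

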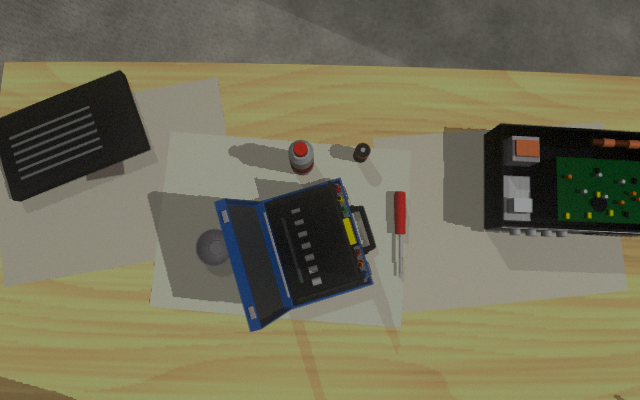

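View pics/wrist0.png

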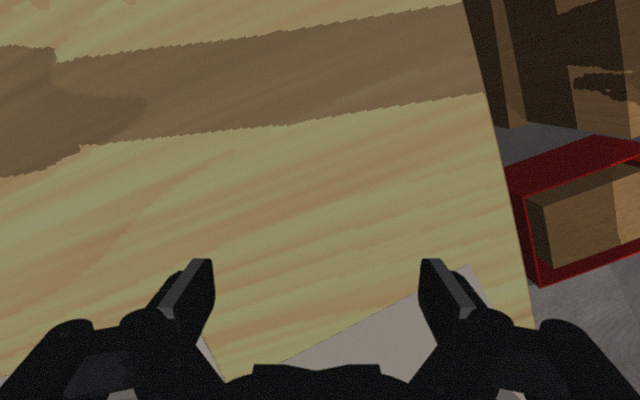

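The top view shows the case at about (318,242) with its hinge at (278,255). The lid leans left over the dish at (215,247). The panel is standing with its pad at (349,231), the can is at (301,155), the battery at (362,152) and the screwdriver at x≈400. Next I'll fit the full pose.

```bash
cat > h.py <<'E'
from bench import *
import cv2,numpy as np
from scipy.optimize import least_squares
from scipy.spatial.transform import Rotation as R
def proj(c,P):
    p=camera_params(c);M=np.array(p['camera_from_world'])
    r,_=cv2.Rodrigues(M[:3,:3]);return cv2.projectPoints(np.array(P,float).reshape(-1,1,3),r,M[:3,3],np.array(p['K'],float),np.array(p['dist_coeffs'],float))[0].reshape(-1,2)
def onplane(c,uv,z):
    p=camera_params(c);M=np.array(p['camera_from_world'])
    n=cv2.undistortPoints(np.array([[uv]],float),np.array(p['K'],float),np.array(p['dist_coeffs'],float))[0,0]
    d=M[:3,:3].T@np.array([n[0],n[1],1]);o=-M[:3,:3].T@M[:3,3]
    return o+d*(z-o[2])/d[2]
def c2w(s,q):
    return np.array([s[0],s[1],0])+R.from_euler('z',s[2]).apply(q)
def lidp(a,x,y,z): # lid local -> case ; opening rotates -x towards +z => about +y
    return np.array([.089,0,.0345])+R.from_euler('y',a).apply([x,y,z])
def panp(a,x,y,z): # +x towards +z => about -y
    return np.array([-.077,0,.0215])+R.from_euler('y',-a).apply([x,y,z])
def pts(s):
    return {'case':c2w(s,[0,0,0]),'lid_hinge':c2w(s,lidp(s[3],0,0,0)),'lid_edge':c2w(s,lidp(s[3],-.18,0,.022)),
     'panel_hinge':c2w(s,panp(s[4],0,0,0)),'panel_pad':c2w(s,panp(s[4],.124,0,.0145))}
def see(cams=("scene","top"),names=("case","lid_hinge","lid_edge","panel_hinge","panel_pad"),n=1):
    obs=[]
    for k in range(n):
      for c in cams:
        read_camera(c)
        for m in names:
            t=tip_of(c,m)
            if t and t[0]['confidence']>.5: obs.append((c,m,np.array(t[0]['at'])))
    return obs
def fit(obs,s0,extra=()):
    def f(s):
        P=pts(s);r=[proj(c,P[m])[0]-u for c,m,u in obs]
        r+=[proj(c,c2w(s,g(s)))[0]-u for c,g,u in extra]
        return np.concatenate(r)
    o=least_squares(f,s0,loss='soft_l1',f_scale=2);return o.x,f(o.x).reshape(-1,2)
E
python3 - <<'E'
from h import *
c0=onplane("top",[318.4,241.8],0);print(c0)
obs=see(n=2)
for y0 in (1.2,1.8):
  s,r=fit(obs,[c0[0],c0[1],y0,1.9,1.4]);print(s.round(4),abs(r).mean())
for (c,m,u),e in zip(obs,r):print(c,m,u.round(1),e.round(1))
for k,v in pts(s).items():print(k,v.round(4))
# overlay
for c in("scene","top"):
    im=read_camera(c)[:,:,::-1].copy()
    im=cv2.resize(im,None,fx=2,fy=2,interpolation=cv2.INTER_CUBIC)
    def poly(L,col):
        q=np.round(proj(c,L)*2+.5).astype(int);cv2.polylines(im,[q.reshape(-1,1,2)],True,col,1)
    for z in(0,.034):poly([c2w(s,[a*.09,b*.12,z]) for a,b in((1,1),(1,-1),(-1,-1),(-1,1))],(0,255,255))
    for z in(0,.022):poly([c2w(s,lidp(s[3],a,b*.12,z)) for a,b in((0,1),(0,-1),(-.18,-1),(-.18,1))],(0,255,0))
    poly([c2w(s,panp(s[4],a,b*.103,0)) for a,b in((0,1),(0,-1),(.144,-1),(.144,1))],(0,0,255))
    poly([c2w(s,panp(s[4],.124+a*.018,b*.026,.0145)) for a,b in((1,1),(1,-1),(-1,-1),(-1,1))],(255,0,255))
    u=proj(c,c2w(s,[0,0,.05]))[0]*2; x=int(np.clip(u[0]-300,0,680));y=int(np.clip(u[1]-300,0,300))
    cv2.imwrite(f"pics/ov_{c}.png",im[y:y+500,x:x+600])
for n,z in (("screwdriver",0),("battery",0),("spraycan",0),("dish",0)):
    print(n,[onplane(c,tip_of(c,n)[0]['at'],z).round(3) for c in("scene","top") if tip_of(c,n)])
print(read_time_s(),camera_params("top")["K"])
E
```

```text
[0.52858456 0.01794325 0.        ]
[0.5264 0.0215 1.8865 1.8534 1.3636] 1.4371445110671714
[0.5264 0.0215 1.8865 1.8534 1.3636] 1.437144529517188
scene case [367.1 205.4] [-0.9 -1.6]
scene lid_hinge [405.8 216.4] [-3.4  0.8]
scene lid_edge [452.9 179.4] [-1.3  0.1]
scene panel_hinge [337.9 176.7] [1.2 1.7]
scene panel_pad [344.7 136.3] [0. 2.]
top case [316.3 240.3] [0.5 2.4]
top lid_hinge [279.1 254. ] [-1.5  0.4]
top lid_edge [231.1 265.5] [1.  1.2]
top panel_hinge [350.2 234.8] [ 0.1 -2.5]
top panel_pad [348.8 231.7] [ 1.5 -0.5]
scene case [366.9 203. ] [-0.7  0.8]
scene lid_hinge [405.4 217.9] [-3.  -0.7]
scene lid_edge [450.3 177.4] [1.3 2.1]
scene panel_hinge [336.  175.5] [3.1 2.9]
scene panel_pad [344.1 135.8] [0.6 2.5]
top case [316.7 243.3] [ 0.1 -0.6]
top lid_hinge [278.3 255.8] [-0.7 -1.4]
top lid_edge [230.  264.8] [2.1 1.9]
top panel_hinge [350.9 230.5] [-0.6  1.8]
top panel_pad [348.6 227. ] [1.7 4.2]
case [0.5264 0.0215 0.    ]
lid_hinge [0.4988 0.1061 0.0345]
lid_edge [0.4766 0.1739 0.2012]
panel_hinge [ 0.5503 -0.0517  0.0215]
panel_pad [ 0.5468 -0.0409  0.1458]
screwdriver [array([ 0.558, -0.164,  0.   ]), array([ 0.553, -0.165,  0.   ])]
battery [array([ 0.722, -0.082,  0.   ]), array([ 0.732, -0.072,  0.   ])]
spraycan [array([0.708, 0.058, 0.   ]), array([0.717, 0.052, 0.   ])]
dish [array([0.508, 0.241, 0.   ])]
3.2 [[440.7530853    0.         315.40825972]
 [  0.         440.7530853  197.58725737]
 [  0.           0.           1.        ]]
```

View pics/ov_top.png

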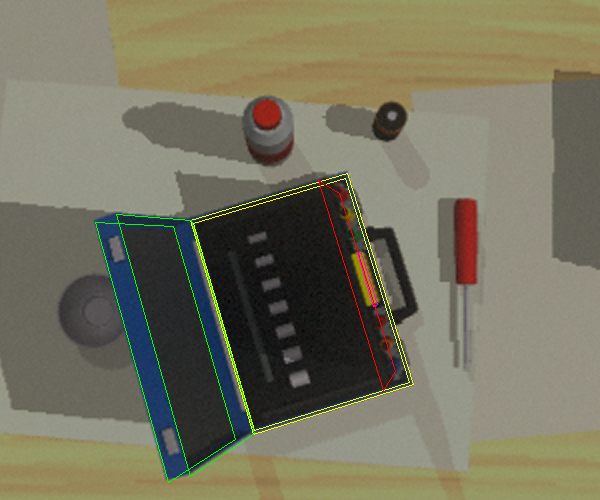

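View pics/ov_scene.png

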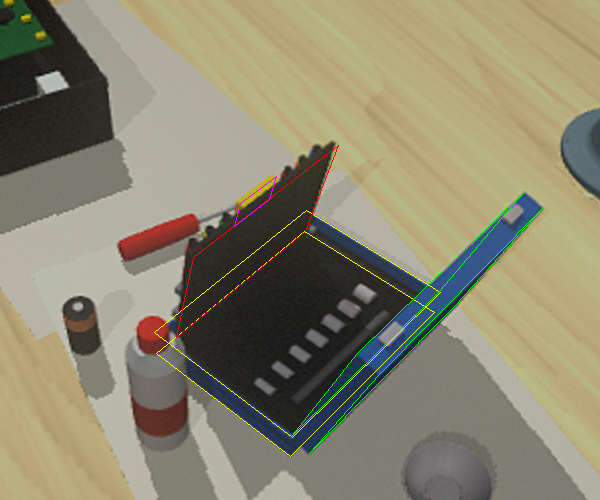

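The overlay matches both images to within a few mm: lid about 1.85 rad, panel about 1.4 rad. Next I'll plan both arcs and check reachability.

```bash
cat >> h.py <<'E'
S=np.array([0.5264,0.0215,1.8865,1.8534,1.39])
def ori(s,t,side,sgn):
    # t: tilt from vertical; side=-1 body leans to case front (-x), +1 to the rear
    z=np.array([-side*np.sin(t),0,-np.cos(t)]);y=np.array([0,sgn,0.]);x=np.cross(y,z)
    m=R.from_euler('z',s[2]).as_matrix()@np.column_stack([x,y,z]);return R.from_matrix(m).as_quat()
def pose(s,kind,a,gap,t,sgn,along=0):
    if kind=='panel':
        c=panp(a,.124+along,0,.0145);n=R.from_euler('y',-a).apply([0,0,1]);side=-1
    else:
        c=lidp(a,-.168+along,0,.022);n=R.from_euler('y',a).apply([0,0,1]);side=1
    tc=c+n*(gap+.011*np.sin(abs(a-t)))
    d=np.array([-side*np.sin(t),0,-np.cos(t)])
    return c2w(s,tc-.019*d),ori(s,t,side,sgn)
E
python3 - <<'E'
from h import *
for kind,al in (('panel',[1.39,1,.6,.3,0]),('lid',[1.85,1.5,1,.5,.2,0])):
  for sgn in(1,-1):
    for tmax in (.4,.7,1.0):
      print(kind,sgn,tmax)
      for a in al:
        p,q=pose(S,kind,a,.02,float(np.clip(a,.3,tmax)),sgn); j=inverse_kinematics(p,q)
        print('  ',a,p.round(3),None if j is None else np.round(j,2))
E
```

```text
panel 1 0.4
   1.39 [ 0.559 -0.078  0.169] [-0.63  0.94  1.37  1.76 -1.07  1.69 -1.84]
   1 [ 0.542 -0.028  0.165] [-0.75  0.88  1.37  1.83 -1.06  1.63 -1.9 ]
   0.6 [0.527 0.019 0.139] [-0.85  0.9   1.37  1.91 -1.1   1.58 -1.92]
   0.3 [0.518 0.046 0.109] [-0.97  0.9   1.37  1.98 -1.11  1.44 -1.98]
   0 [0.514 0.061 0.077] [-1.    0.99  1.37  2.01 -1.2   1.45 -1.94]
panel 1 0.7
   1.39 [ 0.56  -0.081  0.165] [-0.37  0.94  1.15  1.64 -1.09  1.87 -1.82]
   1 [ 0.543 -0.03   0.161] [-0.48  0.89  1.15  1.74 -1.09  1.81 -1.85]
   0.6 [0.528 0.017 0.136] [-0.71  1.05  1.37  1.85 -1.24  1.84 -1.81]
   0.3 [0.518 0.046 0.109] [-0.97  0.9   1.37  1.98 -1.11  1.44 -1.98]
   0 [0.514 0.061 0.077] [-1.    0.99  1.37  2.01 -1.2   1.45 -1.94]
panel 1 1.0
   1.39 [ 0.56  -0.082  0.161] [-0.03  0.88  0.7   1.52 -1.    1.92 -1.92]
   1 [ 0.543 -0.031  0.155] [-0.11  0.84  0.7   1.63 -1.02  1.86 -1.92]
   0.6 [0.528 0.017 0.136] [-0.71  1.05  1.37  1.85 -1.24  1.84 -1.81]
   0.3 [0.518 0.046 0.109] [-0.97  0.9   1.37  1.98 -1.11  1.44 -1.98]
   0 [0.514 0.061 0.077] [-1.    0.99  1.37  2.01 -1.2   1.
[... 3077 characters left out ...]
  0.28  0.63  2.01  0.57  1.15 -0.53]
   0.5 [ 0.535 -0.006  0.169] [-0.89  0.26  0.59  2.05  0.45  0.93 -0.29]
   0.2 [ 0.545 -0.037  0.128] [-0.74  0.32  0.63  2.03  0.15  0.8   0.08]
   0 [ 0.549 -0.048  0.098] [-0.7   0.38  0.62  2.04  0.12  0.73  0.11]
lid -1 1.0
   1.85 [0.464 0.211 0.192] [-1.35  0.57  0.49  1.85  0.56  1.42 -0.82]
   1.5 [0.483 0.155 0.216] [-1.33  0.49  0.54  1.92  0.63  1.38 -0.77]
   1 [0.511 0.069 0.209] [-1.28  0.47  0.65  2.01  0.7   1.23 -0.73]
   0.5 [ 0.535 -0.006  0.169] [-0.89  0.26  0.59  2.05  0.45  0.93 -0.29]
   0.2 [ 0.545 -0.037  0.128] [-0.74  0.32  0.63  2.03  0.15  0.8   0.08]
   0 [ 0.549 -0.048  0.098] [-0.7   0.38  0.62  2.04  0.12  0.73  0.11]
```

Run:
```python
from h import *
print(read_ft_force())
p,q=pose(S,'panel',1.5,.05,.5,-1)
e=read_eef_pos()
move_gripper(0.0)
movel([e[0],e[1],.42],speed=.25)
hp=p.copy();hp[2]=.40
j=inverse_kinematics(hp,q);print(hp,j)
move_ptp(hp,q)
print(read_time_s(),read_ft_force(),read_finger_gap(),read_qpos())
for c in("scene","top"):cv2.imwrite(f"pics/a_{c}.png",read_camera(c)[:,:,::-1])
cv2.imwrite("pics/a.png",np.vstack([cv2.imread(f"pics/a_{c}.png")[:,:] for c in("scene","top")])[::1,::1])
im=cv2.imread("pics/a.png");cv2.imwrite("pics/a.png",cv2.resize(im,(480,600)))
```

```text
[-0.7682414  -0.25007659  0.23439079]
[ 0.57325508 -0.12195088  0.4       ] [-0.32469968  0.52231415  1.02249129  1.37960222 -0.72275811  1.89635332
  0.95685764]
7.7667 [-0.02691131  0.46474936 -0.20166336] 0.00019182035869644932 [-0.32616623  0.52248662  1.02082231  1.37919723 -0.72298831  1.89638271
  0.95680411]
```

View pics/a.png

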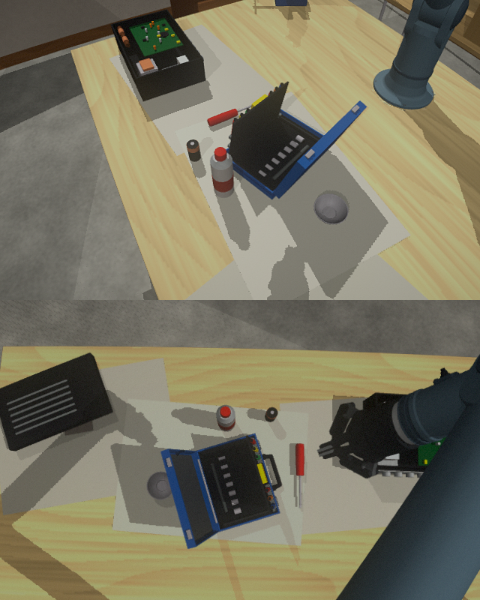

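The arm is over the right side, clear of lid, can and battery, with nothing moved. Lowering and pushing the panel next.

Run:
```python
from h import *
T=lambda a:float(np.clip(a,.3,.5))
movel(*pose(S,'panel',1.45,.05,.5,-1),speed=.25)
movel(*pose(S,'panel',1.42,.015,.5,-1),speed=.15)
print(read_time_s(),read_ft_force().round(1) if hasattr(read_ft_force(),'round') else 0)
for a in np.r_[1.4,1.3,1.15:.1:-.15,.07]:
    movel(*pose(S,'panel',a,0,T(a),-1),speed=.1)
    f=np.array(read_ft_force());print(round(float(a),2),f.round(1))
    if np.linalg.norm(f)>20: print('STOP');break
print(read_time_s())
for c in("scene","top"):cv2.imwrite(f"pics/b_{c}.png",read_camera(c)[:,:,::-1])
cv2.imwrite("pics/b.png",cv2.resize(np.vstack([cv2.imread(f"pics/b_{c}.png") for c in("scene","top")]),(480,600)))
```

```text
9.3417 [ 0.4 -0.6  0.6]
1.4 [ 0.5 -0.4  0. ]
1.3 [-1.3  0.1 -0.8]
1.15 [-0.  -0.6  0.6]
1.0 [-0.1 -1.  -0.3]
0.85 [ 1.  -0.1 -0.6]
0.7 [ 0.6 -0.4  0.5]
0.55 [-0.6  0.8  0.5]
0.4 [-0.1 -0.   0.8]
0.25 [-0.  -0.5 -0.3]
0.07 [-0.9 -0.4  1. ]
12.7417
```

View pics/b.png

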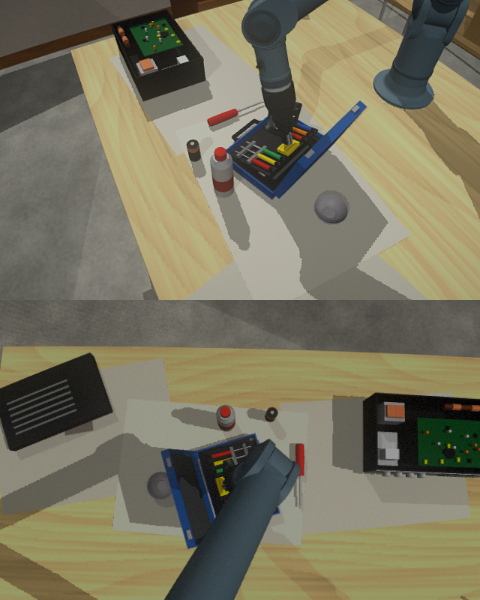

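The panel is folded nearly flat (drivers visible, pad under the fingertips). Next I press the last bit.

Run:
```python
from h import *
for g in (.006,.003,0,-.0015,-.003,-.0045,-.006,-.0075):
    movel(*pose(S,'panel',0,g,.3,-1),speed=.05)
    f=np.array(read_ft_force());print(g,f.round(1),np.array(read_eef_pos())[2].round(4))
    if f[2]>9: break
movel(*pose(S,'panel',0,.03,.3,-1),speed=.15)
p,q=pose(S,'panel',0.6,.1,.4,-1)
p,q=pose(S,'panel',1.5,.05,.5,-1);p[2]=.40
movel(p,q,speed=.3)
obs=see(n=2)
s,r=fit(obs,[*S[:4],0.05]);print(s.round(4),abs(r).mean(),read_time_s())
for (c,m,u),e in zip(obs,r):print(c,m,u.round(1),e.round(1))
for c in("scene","top"):
    im=cv2.resize(read_camera(c)[:,:,::-1],None,fx=2,fy=2)
    def poly(L,col):
        qq=np.round(proj(c,L)*2+.5).astype(int);cv2.polylines(im,[qq.reshape(-1,1,2)],True,col,1)
    poly([c2w(S,[a*.09,b*.12,.034]) for a,b in((1,1),(1,-1),(-1,-1),(-1,1))],(0,255,255))
    poly([c2w(S,lidp(S[3],a,b*.12,0)) for a,b in((0,1),(0,-1),(-.18,-1),(-.18,1))],(0,255,0))
    poly([c2w(S,panp(0,.124+a*.018,b*.026,.0145)) for a,b in((1,1),(1,-1),(-1,-1),(-1,1))],(255,0,255))
    x,y=(400,180) if c=="scene" else (330,250)
    cv2.imwrite(f"pics/c_{c}.png",im[y:y+480,x:x+600])
```

```text
0.006 [-0.7  0.8  0.1] 0.0635
0.003 [0.2 0.  0.2] 0.0602
0 [-0.1 -0.2 -0.1] 0.0572
-0.0015 [ 0.1 -0.7  1. ] 0.0558
-0.003 [ 0.  -0.6 -0.2] 0.0543
-0.0045 [ 0.1  0.6 -0. ] 0.0528
-0.006 [-1.  -0.1 -0.4] 0.0513
-0.0075 [0.3 0.  0.4] 0.0497
[0.5276 0.0252 1.8999 1.8476 0.191 ] 4.96650820372188 17.8167
scene case [403.2 215.4] [-36.5 -10.1]
scene lid_hinge [406.7 218.2] [-3.4  0.2]
scene lid_edge [451.3 180.9] [ 1.4 -0.8]
scene panel_hinge [336.7 177.2] [2.5 2.8]
scene panel_pad [383.2 196.4] [2.2 1.5]
top case [316.4 241.3] [-1.3  0.9]
top lid_hinge [275.7 253.1] [0.3 1.3]
top lid_edge [230.3 267. ] [ 0.5 -0. ]
top panel_hinge [351.4 229.4] [-2.9  1.9]
top panel_pad [296.4 250.3] [ 0.  -2.6]
scene case [368.7 205.1] [-2.   0.2]
scene lid_hinge [405.2 216.7] [-1.9  1.7]
scene lid_edge [452.7 178.4] [0.  1.7]
scene panel_hinge [403.9 218.2] [-64.7 -38.2]
scene panel_pad [387.5 199.3] [-2.1 -1.4]
top case [317.6 240.5] [-2.5  1.7]
top lid_hinge [275.4 252.9] [0.6 1.5]
top lid_edge [229.3 266.8] [1.5 0.2]
top panel_hinge [350.7 230.5] [-2.2  0.8]
top panel_pad [296.8 247.6] [-0.4  0.1]
```

View pics/c_scene.png

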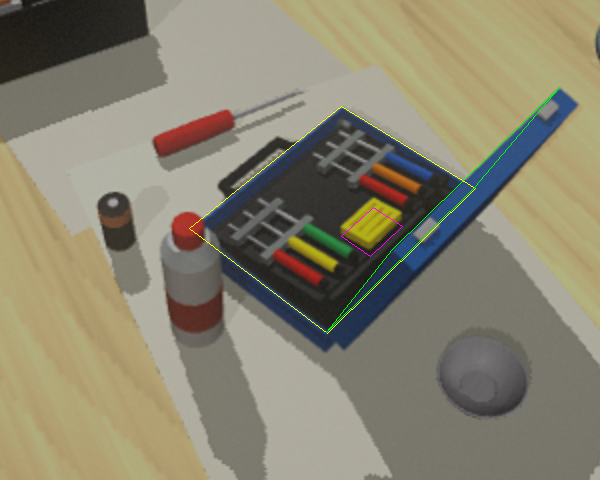

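View pics/c_top.png

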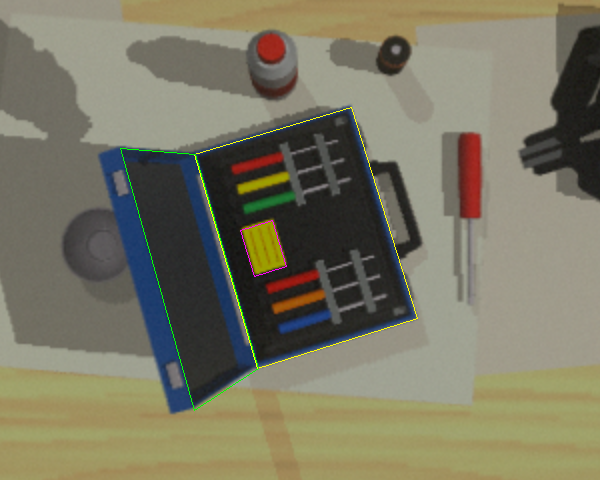

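The pad sits about 10 mm higher than the flat outline in the scene view, so the panel is not quite flat (about 0.1 rad). The tips reach less far than I assumed. Pressing again deeper, until force shows.

Run:
```python
from h import *
movel(*pose(S,'panel',0.0,.06,.3,-1),speed=.3)
movel(*pose(S,'panel',0.0,-.003,.3,-1),speed=.2)
for g in np.arange(-.006,-.0241,-.003):
    try: movel(*pose(S,'panel',0,g,.3,-1),speed=.05)
    except MotionError as e: print(e);break
    f=np.array(read_ft_force());print(round(g,4),f.round(1),np.array(read_eef_pos()).round(4),read_finger_gap())
    if f[2]>8: break
print(read_time_s())
for c in("scene","wrist"):
    cv2.imwrite(f"pics/d_{c}.png",read_camera(c)[:,:,::-1])
im=cv2.imread("pics/d_scene.png");cv2.imwrite("pics/d_scene.png",cv2.resize(im[60:280,180:480],None,fx=2.5,fy=2.5))
```

```text
-0.006 [ 0.1 -0.1  0. ] [0.5146 0.0607 0.0525] -2.8135782471271073e-05
-0.009 [-0.2  0.5 -0.1] [0.5138 0.061  0.0486] -0.00019242478108658735
-0.012 [ 0.3  0.  -0.4] [0.5133 0.0609 0.0451] -9.234714008002061e-05
-0.015 [ 0.8 -0.1 -0.9] [0.5133 0.0608 0.0421] 5.526872659336428e-05
-0.018 [ 0.3 -0.1 -0.5] [0.5133 0.0608 0.0391] -0.00012461857379742082
-0.021 [ 0.1 -0.1  0.3] [0.5134 0.0608 0.0362] -0.00012066289575156059
-0.024 [-0.3  0.2  0.3] [0.5137 0.0608 0.0333] -0.00010014957107550564
21.425
```

View pics/d_scene.png

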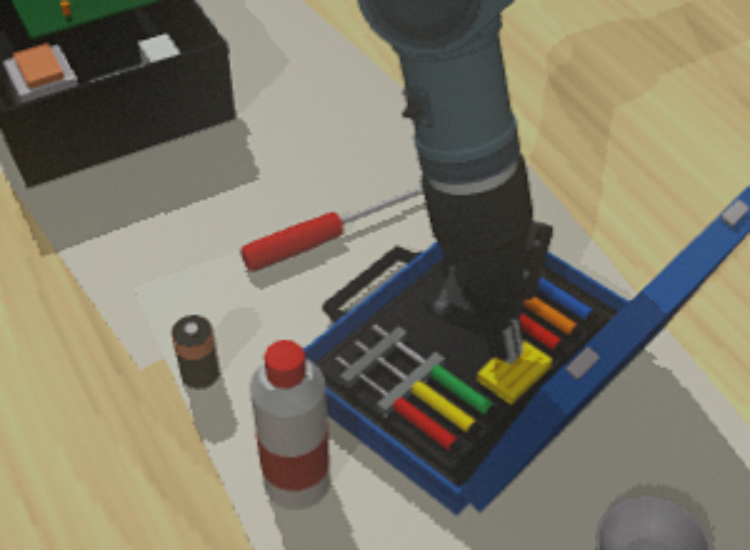

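View pics/d_wrist.png

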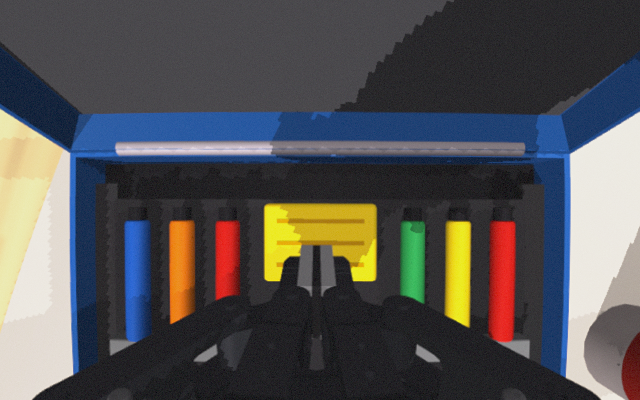

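Run:
```python
from h import *
p=np.array(read_eef_pos());q=np.array(read_tcp_rot());d=R.from_quat(q).apply([0,0,1])
print(p.round(4),d.round(3),R.from_quat(q).apply([0,1,0]).round(3))
for c in("scene","wrist","top"):
    for k in (0,.006,.019): print(c,k,proj(c,p+k*d).round(1))
    print('padflat',proj(c,pts([*S[:4],0])['panel_pad']).round(1),'pad.1',proj(c,pts([*S[:4],.1])['panel_pad']).round(1))
M=np.array(camera_params("wrist")["camera_from_world"]);print('tcp in wristcam',(M[:3,:3]@p+M[:3,3]).round(4))
print(read_ft_force(),read_ft_torque(),np.round(read_effort(),1),read_qpos())
im=read_camera("top");cv2.imwrite("pics/e_top.png",cv2.resize(im[100:350,160:440,::-1],None,fx=2,fy=2))
for c in ("scene","wrist"):
  read_camera(c);print(c,tip_of(c,"panel_pad"))
```

```text
[0.5136 0.0608 0.0333] [-0.092  0.281 -0.955] [ 0.951  0.31  -0.   ]
scene 0 [[383.2 204.5]]
scene 0.006 [[383.6 206.8]]
scene 0.019 [[384.5 211.5]]
padflat [[385.5 205.3]] pad.1 [[385.3 200.8]]
wrist 0 [[314.8 257.5]]
wrist 0.006 [[314.8 251.9]]
wrist 0.019 [[314.9 240.9]]
padflat [[314.8 246. ]] pad.1 [[314.7 254.7]]
top 0 [[298.7 248. ]]
top 0.006 [[298.  248.3]]
top 0.019 [[296.5 248.8]]
padflat [[296.2 248.8]] pad.1 [[296.9 248.4]]
tcp in wristcam [-0.0006  0.0277  0.1633]
[-0.16779145  0.49287913 -0.03340487] [-0.32459379 -0.1125772  -0.02022187] [ -0.  -34.7  11.4 -14.4  -0.4   0.9  -0. ] [-0.72378757  0.6524696   0.87215052  2.01776606 -0.92212877  1.04651419
  1.01573554]
scene [{'at': [384.5, 203.4], 'confidence': 0.56}, {'at': [296.7, 251.0], 'confidence': 0.16}]
wrist [{'at': [318.3, 244.8], 'confidence': 0.58}]
```

View pics/e_top.png

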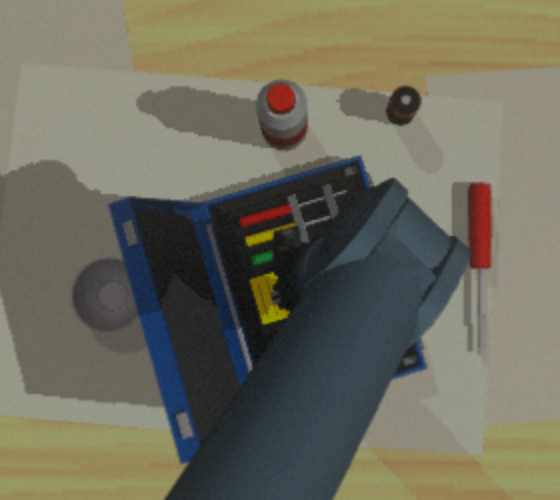

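The network now puts the pad at (384.5,203.4) in the scene view, close to the flat value of (385.5,205.3). So the press works, but the real tip is about 2 cm short of where I model it. Continuing until force rises.

Run:
```python
from h import *
for g in np.arange(-.0255,-.0421,-.0015):
    try: movel(*pose(S,'panel',0,g,.3,-1),speed=.03)
    except MotionError as e: print(e);break
    f=np.array(read_ft_force());print(round(g,4),f.round(1),np.array(read_eef_pos()).round(4))
    if f[2]>8: break
read_camera("scene");print(tip_of("scene","panel_pad")[:1])
print(read_time_s(),read_ft_torque())
cv2.imwrite("pics/f_w.png",read_camera("wrist")[:,:,::-1])
```

```text
-0.0255 [-2.1 -0.9  7.7] [0.5136 0.0609 0.033 ]
-0.027 [-4.8 -0.8 15. ] [0.5136 0.0609 0.0328]
[{'at': [387.1, 204.4], 'confidence': 0.91}]
22.375 [0.35395483 1.05238733 0.23173571]
```

View pics/f_w.png

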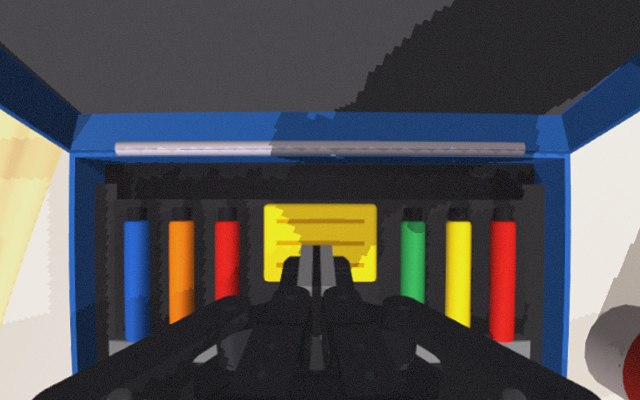

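Run:
```python
from h import *
P=camera_params("wrist");K=np.array(P['K']);print(K[0,0],K[0,2],K[1,2])
s=[*S[:4],0]
pad=[c2w(s,panp(0,.124+a*.018,b*.026,.0145)) for a,b in((1,1),(1,-1),(-1,-1),(-1,1))]
rim=[c2w(s,[a*.09,b*.12,.034]) for a,b in((1,1),(1,-1))]
obj=np.array(pad,float);img=np.array([[264,203],[377,204],[377,282],[264,281]],float)
print(proj("wrist",obj).round(1),proj("wrist",rim).round(1))
# pixel order match
pr=proj("wrist",obj);o=[int(np.argmin(((img-x)**2).sum(1))) for x in pr];print(o)
ok,r,t=cv2.solvePnP(obj.reshape(-1,1,3),img[o].reshape(-1,1,2),K,np.array(P['dist_coeffs'],float))
Rm=cv2.Rodrigues(r)[0];M=np.array(P['camera_from_world'])
print('cam pos pnp',(-Rm.T@t).ravel().round(4),'cam pos FK',(-M[:3,:3].T@M[:3,3]).round(4))
# with FK rotation: 
from scipy.optimize import least_squares
f=lambda dx:(cv2.projectPoints((obj+0).reshape(-1,1,3),cv2.Rodrigues(M[:3,:3])[0],M[:3,3]-M[:3,:3]@dx,K,np.array(P['dist_coeffs'],float))[0].reshape(-1,2)-img[o]).ravel()
q=least_squares(f,np.zeros(3));print('cam offset from FK',q.x.round(4),abs(q.fun).max())
```

```text
352.0279553552383 316.0937357010835 197.87430001343182
[[257.6 206.8]
 [371.6 206.8]
 [371.5 285.5]
 [257.7 285.5]] [[ 64.2 154.2]
 [564.9 154.3]]
[0, 1, 2, 3]
cam pos pnp [0.5073 0.0848 0.1977] cam pos FK [0.5059 0.0858 0.1963]
cam offset from FK [-0.0021 -0.0023  0.0014] 0.5891506693628799
```

A PnP check on the pad puts the panel flat to within about 1.5 mm, and the hard stop was felt at 15 N. Measured tip reach is roughly 0 mm past the TCP, not 19, so I'll use that for the lid. Now moving behind the lid.

```bash
sed -i 's/tc-.019\*d/tc-REACH*d/; s/^S=/REACH=0.0\nS=/' h.py
python3 - <<'E'
from h import *
e=np.array(read_eef_pos())
up=e.copy();up[2]=.12;movel(up,speed=.15)
q0=read_tcp_rot()
up=e+np.array([.03,-.1,0]);up[2]=.42;movel(up,speed=.35)
p,q=pose(S,'lid',1.87,.06,.7,-1)
hi=p.copy();hi[2]=.42
print(p,inverse_kinematics(hi,q),inverse_kinematics(p,q))
try: movel(hi,q,speed=.3)
except MotionError as x: print(x); move_ptp(hi,q)
print(read_time_s())
try: movel(p,q,speed=.2)
except MotionError as x: print(x)
print(read_time_s(),read_ft_force(),read_qpos())
for c in("scene","top"):cv2.imwrite(f"pics/g_{c}.png",read_camera(c)[:,:,::-1])
cv2.imwrite("pics/g.png",cv2.resize(np.vstack([cv2.imread(f"pics/g_{c}.png") for c in("scene","top")]),(480,600)))
E
```

```text
[0.45605806 0.23685795 0.16788035] [-1.29763948  0.19002015  0.44635508  1.62503043  0.51503799  1.71457685
 -0.54944075] [-1.71157593  0.67613391  1.05083528  1.89483484  0.07622217  1.1582379
 -0.41216861]
26.6833
28.0917 [-0.03618776  0.79537065  0.71756481] [-1.53193423  0.53353866  0.77774532  1.88691748  0.27278997  1.20020328
 -0.59511438]
```

View pics/g.png

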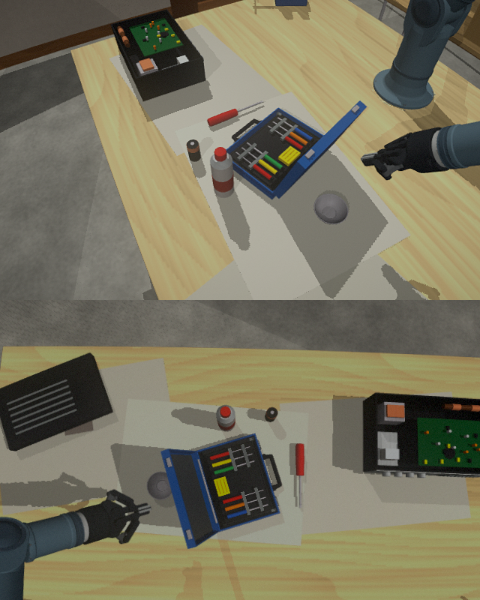

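The gripper is behind the lid at its middle; the lid, dish and others are unmoved and the panel is flat. Pushing the lid over.

Run:
```python
from h import *
T=lambda a:float(np.clip(a,.25,.7))
movel(*pose(S,'lid',1.87,.012,.7,-1),speed=.15)
for a in np.r_[1.8:.9:-.15]:
    movel(*pose(S,'lid',a,0,T(a),-1),speed=.12)
    f=np.array(read_ft_force());print(round(float(a),2),f.round(1),np.array(read_eef_pos()).round(3))
    if np.linalg.norm(f)>18: print('STOP');break
print(read_time_s())
obs=see(names=("lid_edge",));print(obs)
for c in("scene","top"):cv2.imwrite(f"pics/h_{c}.png",read_camera(c)[:,:,::-1])
cv2.imwrite("pics/h.png",cv2.resize(np.vstack([cv2.imread(f"pics/h_{c}.png") for c in("scene","top")]),(480,600)))
```

```text
1.8 [ 0.2 -0.1 -0.4] [0.478 0.171 0.191]
1.65 [-0.8 -0.2  0. ] [0.485 0.147 0.2  ]
1.5 [ 0.3 -0.1 -0.5] [0.493 0.122 0.204]
1.35 [-0.3  0.5  0.2] [0.501 0.097 0.205]
1.2 [ 0.7  0.9 -0.5] [0.51  0.071 0.201]
1.05 [-0.4  0.1  0.7] [0.517 0.047 0.193]
30.875
[('scene', 'lid_edge', array([382.3, 135.9])), ('top', 'lid_edge', array([305.1, 242.4]))]
```

View pics/h.png

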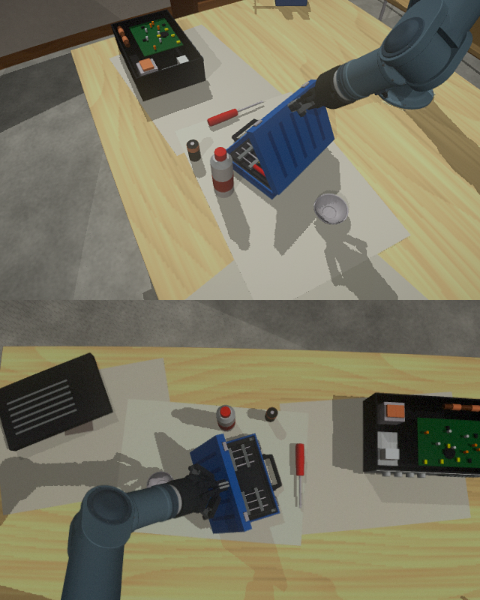

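The lid is at about 1.1 rad and following the fingertips at its free edge; the case has not moved. Continuing slowly.

Run:
```python
from h import *
T=lambda a:float(np.clip(a,.25,.7))
for a in (.9,.75,.6,.48,.36,.26,.18,.12):
    movel(*pose(S,'lid',a,0,T(a),-1),speed=.07)
    f=np.array(read_ft_force());print(round(float(a),2),f.round(1))
    if np.linalg.norm(f)>18: print('STOP');break
else:
  for g in np.arange(.018,-.03,-.003):
    movel(*pose(S,'lid',0,g,.25,-1),speed=.04)
    f=np.array(read_ft_force());print('g',round(g,4),f.round(1),np.array(read_eef_pos()).round(4))
    if f[2]>9:break
print(read_time_s())
for c in("scene","top"):cv2.imwrite(f"pics/i_{c}.png",read_camera(c)[:,:,::-1])
cv2.imwrite("pics/i.png",cv2.resize(np.vstack([cv2.imread(f"pics/i_{c}.png") for c in("scene","top")]),(480,600)))
```

```text
0.9 [ 0.9 -0.3  0.4]
0.75 [-0.1  0.5  0.4]
0.6 [ 0.4 -0.6 -0.4]
0.48 [-0.2  0.6 -0.2]
0.36 [-0.3 -0.1  0. ]
0.26 [-0.3  0.5  0.3]
0.18 [-0.4  0.4 -0.1]
0.12 [ 0.2 -0.3  0.1]
g 0.018 [ 0.7 -0.2  0.5] [ 0.551  -0.0542  0.0773]
g 0.015 [0.9 0.2 0. ] [ 0.5509 -0.0536  0.0741]
g 0.012 [ 0.  -0.  -0.3] [ 0.5507 -0.0535  0.071 ]
g 0.009 [-0.5  0.1 -0.7] [ 0.5507 -0.0535  0.0679]
g 0.006 [-0.4 -0.4  0.5] [ 0.5507 -0.0535  0.065 ]
g 0.003 [-0.1  0.3  0.2] [ 0.5508 -0.0536  0.062 ]
g 0.0 [-0.2  0.6 -0.6] [ 0.5507 -0.0536  0.059 ]
g -0.003 [-0.6  0.2  0.3] [ 0.5507 -0.0536  0.056 ]
g -0.006 [ 0.7 -0.6  1.1] [ 0.5512 -0.0537  0.0533]
g -0.009 [-7.4  3.3 20.8] [ 0.5515 -0.0538  0.0526]
37.15
```

View pics/i.png

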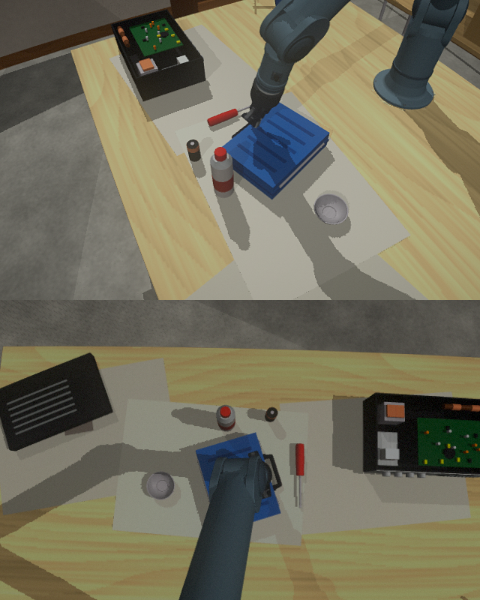

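The lid met a hard stop at TCP z = 52.6 mm with 21 N, and with the measured tip reach that puts the outer face at about 56 mm, i.e. shut. Retracting and checking.

Run:
```python
from h import *
e=np.array(read_eef_pos())
u=e.copy();u[2]=.09;movel(u,speed=.06)
u=np.array([e[0],e[1]-.12,.45])
u2=e.copy();u2[2]=.4
movel(u2,speed=.3)
try: movel([.35,.4,.42],speed=.35)
except MotionError as x: print(x)
print(read_time_s(),read_ft_force())
obs=see(names=("case","lid_hinge","lid_edge"),n=2)
s,r=fit(obs,[*S[:3],0.02,0]);print(s.round(4),'ref',S)
for (c,m,u),k in zip(obs,r):print(c,m,u.round(1),k.round(1))
for c in("scene","top"):
    im=cv2.resize(read_camera(c)[:,:,::-1],None,fx=2,fy=2)
    def poly(L,col):
        qq=np.round(proj(c,L)*2+.5).astype(int);cv2.polylines(im,[qq.reshape(-1,1,2)],True,col,1)
    poly([c2w(S,[a*.09,b*.12,0]) for a,b in((1,1),(1,-1),(-1,-1),(-1,1))],(0,255,255))
    poly([c2w(S,lidp(0,a,b*.12,.022)) for a,b in((0,1),(0,-1),(-.18,-1),(-.18,1))],(0,255,0))
    x,y=(400,180) if c=="scene" else (330,250)
    cv2.imwrite(f"pics/j_{c}.png",im[y:y+480,x:x+600])
for n in ("screwdriver","battery","spraycan","dish"):
    for c in("scene","top"):
        t=tip_of(c,n)
        if t:print(n,c,np.round(t[0]['at'],1),onplane(c,t[0]['at'],0).round(3))
```

```text
40.8167 [ 0.88069878 -0.70581805 -0.03035261]
[0.5294 0.0252 1.9131 0.0394 0.    ] ref [0.5264 0.0215 1.8865 1.8534 1.39  ]
scene case [366.5 203. ] [-0.6  2.6]
scene lid_hinge [405.  220.7] [-2.1 -2.3]
scene lid_edge [332.3 163. ] [1.4 1. ]
top case [317.4 238. ] [-2.2  3.4]
top lid_hinge [275.9 254.9] [ 0.3 -0.8]
top lid_edge [354.6 228.9] [ 1.2 -1.8]
scene case [368.9 205.8] [-3.  -0.2]
scene lid_hinge [404.6 220.6] [-1.7 -2.2]
scene lid_edge [331.6 164.5] [ 2.1 -0.5]
top case [316.3 239.5] [-1.1  1.9]
top lid_hinge [279.  252.9] [-2.8  1.2]
top lid_edge [355.8 227.6] [ 0.  -0.5]
screwdriver scene [313.3 154.1] [ 0.555 -0.162 -0.   ]
screwdriver top [400.9 234.5] [ 0.548 -0.168  0.   ]
battery scene [261. 209.] [ 0.725 -0.074  0.   ]
battery top [359.3 155.4] [ 0.728 -0.073  0.   ]
spraycan scene [297.2 252.8] [0.707 0.059 0.   ]
spraycan top [304.2 161.3] [0.712 0.054 0.   ]
dish scene [437.4 283.4] [0.511 0.244 0.   ]
dish top [216.2 248. ] [0.51  0.247 0.   ]
```

View pics/j_scene.png

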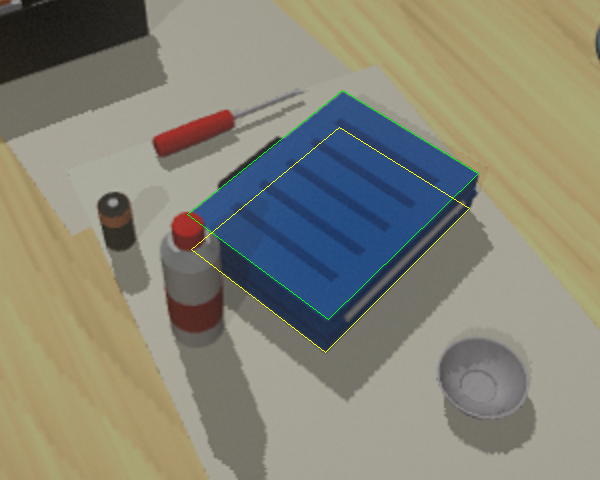

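View pics/j_top.png

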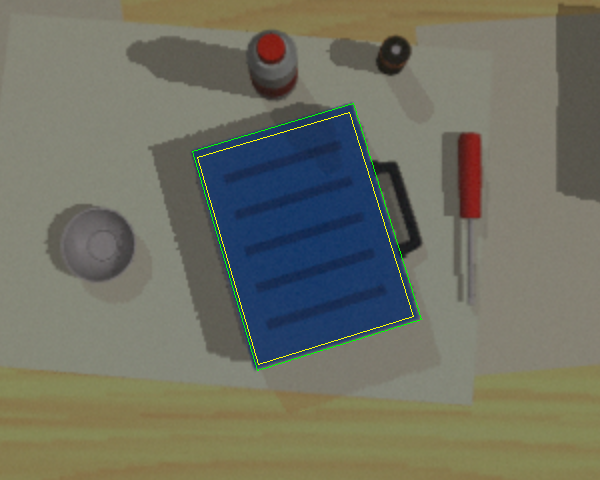

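The predicted shut-lid outline fits both pictures to about a pixel: the lid is shut, the case is where it was, and nothing else has moved. Handing in.

```bash
python3 -c "
from bench import *
print(sign_off(),read_time_s())"
```

```text
the job is handed in; nothing more can be done
the job is handed in; nothing more can be done
```

The case is packed: I folded the driver panel flat, then swung the lid over slowly and pressed it shut. I then backed the arm well clear and handed the job in at about 41 s.

- **Panel:** The first press left it about 0.1–0.2 rad short of flat, because the closed fingertips reach about 2 cm less than the stated 19 mm. I pressed again until it hit a firm stop at 15 N. A wrist-camera check then put the pad at its flat position to within about 1.5 mm.
- **Lid:** It hit a firm stop at about 21 N. The outline of a shut lid, drawn at the case's starting position, matches both final pictures to about a pixel.
- **Disagreement:** The coarser network fit gave 0.04 rad for the lid and put the case a few mm off. It is no more exact than that, so I went by the outline and the firm stop.
- **Everything else:** The screwdriver, battery, spray can and dish are where they started, within the few-mm to 1 cm accuracy of the networks. The case shows no visible movement.

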